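Release the field recorder from its dock and hold it up level

TASK

The field recorder is locked on its quick-release dock: pull the dock's release tab out, away from the recorder, until you feel it come up against its stop, and leave it there. Then lift the recorder by its carry handle straight up until its underside is about 15 cm above the bench, and finish while still holding it there over the dock, level and quite still. Keep the recorder level on the way up and leave the other things on the bench where they are.

Things in the scene. Friction and masses are not known exactly. Their poses are not given: they have to be found in the camera images.
- dock: aluminium quick-release dock fixed to the bench: plate 200 x 220 x 12 mm. Origin on the bench under the recorder's seat; x points from the release tab towards the recorder and on to the rear, z up. The plate spans x -130 to +70 mm, y -110 to +110 mm, its top at z 12 mm; low fences to z 24 mm locate the recorder with 2 to 3 mm of play. It stands left or right on the bench, turned up to 30 degrees either way.
- release (a joint): travel in m of the dock's dark steel U-shaped release slide, which runs along the dock's -x (towards the tab, away from the recorder). Near 0 (0 to 0.006 at the start) its two tongues lie over the recorder's ears and lock it down; the tongues clear the ears beyond about 0.025; at 0.035 the slide comes up against its solid stop. It drags with about 3 N of friction, has no spring and stays where it is left.
- tab (a point): middle of the top edge of the black upright tab of the release slide, moves with it: tab 10 mm thick along dock x, 40 mm wide along dock y, 50 mm tall above the slide's cross bar; its top is 80 mm above the bench, at dock x = -105 mm minus the travel, dock y = 0. Can be pinched from above across its thickness; some 55 mm free between it and the recorder.
- recorder: grey box-shaped field recorder seated on the dock, 90 mm (x) x 140 mm (y) x 48 mm high, with a carry handle on top; 0.45 to 0.85 kg, balanced under the handle's middle. Origin: centre of its underside, axes as the dock's, z up. Two ears, 20 mm long (x), stick out 12 mm at the foot of its y ends. At the start its underside is 12 mm above the bench.
- handle (a point): centre of the recorder's straight carry handle bar, 89 mm above the recorder's underside (101 mm above the bench at the start). The bar runs along the recorder's y, 114 mm long, 12 mm thick (x), 14 mm high; posts at 52 mm either side of the middle, 94 mm free between them and 34 mm free under the bar.
- mixer: black desktop mixer with rows of faders and knobs, 190 x 210 mm, 60 mm high with its knobs, fixed to the bench on the other side from the dock. Origin: centre of its underside. Not part of the job.
- di_box: Blue metal signal box, 50 x 80 x 30 mm, behind the dock. Loose bystander, to be left alone. Origin: centre of its underside.
- tape: Roll of tape lying flat, 90 mm outside diameter, 25 mm high, behind the mixer. Loose bystander, to be left alone. Origin: centre of its underside.
- cells: Small box of cells, 35 x 50 x 30 mm, in front between dock and mixer. Loose bystander, to be left alone. Origin: centre of its underside.
- mug: Blue mug, 80 mm wide, 90 mm high, far left. Loose bystander, to be left alone. Origin: centre of its underside.
- mic: Hand microphone lying down, about 175 mm long, 48 mm high, far right. Loose bystander, to be left alone. Origin: centre of its underside.
- headphones: Headphones lying down, about 150 mm wide and 80 mm high, near right. Loose bystander, to be left alone. Origin: centre of its underside.
There are look-alikes about, which are no part of the job. What is shaped like the recorder but pink or purple is not meant.

How it is judged:
By the outcome, as a careful person would: the job done as asked, in the order asked, and still so for the second after the job is handed in, while the arm keeps its last pose, push and grip.
It also fails if it takes over 48 s, if anything falls off the work surface, if the arm or the gripper's body presses on something with over 40 N, if the wrist force passes 120 N, or if a joint passes its speed limit or range.

ROBOT

A 6-joint arm with a two-finger parallel gripper is mounted at the origin on the work surface. World frame = base frame: x ahead of the robot, y to its left, z up, the work surface at z = 0. Lengths are in m, angles in rad, forces in N, time in s.
With the tool pointing down it reaches from about 0.425 to 0.95 m from the base axis. Payload 3.5 kg.
Tool frame: the origin (TCP) lies on the centre line of the jaws, within the pads' length; the fingertips stand 11 mm ahead of it and the grasp point (between the pads) lies 8 mm behind it; z points along the fingers, y is the line along which they close (so a half turn about z gives the same grasp; the last joint's range is limited). The gripper opens to 85 mm and grips with 20 to 120 N. Pads are 22 mm wide; open, the fingers measure 114 mm over their backs; the gripper's body (76 mm by 85 mm) begins 54 mm behind the grasp point. The pads swing forward as they close: fully open they stand 13 mm farther back than shut.
Start: joints at [-1.256, 0.286, 1.577, -0, 1.279, -0.15], TCP at [0.303, -0.603, 0.242] pointing down, gripper open.
Joint ranges: [-2.77, 2.77], [-0.9, 2.22], [0.21, 2.48], [-1.53, 4.67], [0.24, 2.81], [-2.84, 2.84]. Speed limits (rad/s): [2.79, 2.79, 3.14, 3.14, 3.14, 3.14].

INTERFACE

Orientations are given as a unit quaternion [w, x, y, z].
In Python, from rig import telemetry, imaging, r, finder gives the robot as it stands.
- The arm moves only by the shell command python3 -m handwheel 'ROWS'. ROWS is JSON, a list of rows, each a list of 3 entries, a list of its own where there are three numbers: the closure, from 0 (fully open) to 1 (shut), then the shift along the tool's x, y, z in m, then the turn about the tool's z in degrees. In form: [[hand, [x, y, z], yaw], ...]. A call has exactly 5 rows; each row is the pose to reach, as a shift and turn from the pose commanded when the call began, along the tool's axes at that moment; what a row does not reach only later rows make up. A row lasts 1/8 s, in which the tool goes at most 62.5 mm and 10.7 degrees, less where a joint would pass 70% of its speed; a pose out of reach is approached as far as the arm can. A call with a gripper value outside its range is refused whole. The fingers move at their own pace and stop on an object; the grip force is fixed at half the most. Time passes only in rows, so rows that repeat a pose let the fingers close, or fill a call up. It gives the time, the measured TCP pose, the force, the opening and the grip force at its end, in the units of the state.
- telemetry.get_state(): the state, without advancing time (a new reading comes with each control period).
- imaging.grab_frame(name): name is "scene" or "top"; returns a dict with "image" (480x640x3 uint8, red, green, blue), "fx", "fy", "cx", "cy" (pixels), "dist_coeffs" ([k1, k2, p1, p2, k3] as OpenCV has them; the pictures are not rectified), "R" (3x3) and "t" (3): a world point X has camera coordinates R X + t. Camera axes: x right, y down, z forward; pixel columns grow to the right and rows downward; lengths in m; the calibration is good to about 2 mm. A picture is of the moment at which its call begins. There is no depth.
- r.hand_in(): hands the job in; it is judged then, once.
Trained networks look in a picture, given as the dict that the camera call returned (one of the last four; its "shot" number tells which), for a name from the list of things; names that differ only in an ending like _2 or _b are one class to them, and where a whole thing is asked for, a point or a joint stands for the part that bears it (a point fixed in the world has none). Each returns a list of dicts, best first, with "p" (0 to 1); they miss things now and then, are a little off and sometimes report something else, mostly with a low value. They report only what shows in the picture. A call takes as long as a camera call. They do not tell look-alikes from the thing itself.
- finder.trace(picture, query): "pixels" (480x640 bool, what is visible of it) and "extent" ([left, top, right, bottom] in pixels, round what is visible of it).
The state is a dict: "clock": time; "joint_pos": joint angles; "joint_velocities": joint speeds; "joint_efforts": joint torques, N m; "ee_pos": TCP position; "tool_rot": TCP orientation; "ft_force": force on the tool from outside, world axes, zero at the start; "wrist_torque": the same for the moment, N m; "grip_width": finger opening in m; "grasp_force": force on a finger pad.
Only numpy, scipy, OpenCV 4.12 (cv2) and the standard library are available. Lean on these libraries where they do the work, as an engineer would, in place of code of your own. Each camera call takes 0.05 s, during which the arm holds its last target. There are 200 camera calls.

## Working session

There is one attempt and no reset: what is moved stays moved. The work goes in short steps, Python scripts to look and compute and a shell command to move; the robot and the scene stay as the last step left them, time stands still between calls to the robot, and variables do not carry over. Pictures are saved under pics/ and viewed, at most 10 in all, crops included, and the job is handed in when it is done.

```bash
mkdir -p pics
cat > h.py <<'E'
import numpy as np, cv2
from rig import telemetry, imaging, r, finder
def ray(f,uv):
    K=np.array([[f["fx"],0,f["cx"]],[0,f["fy"],f["cy"]],[0,0,1]])
    p=cv2.undistortPoints(np.array(uv,float).reshape(-1,1,2),K,np.array(f["dist_coeffs"])).reshape(-1,2)
    R=np.array(f["R"]);t=np.array(f["t"])
    return -R.T@t, np.c_[p,np.ones(len(p))]@R
def at_z(f,uv,z):
    c,d=ray(f,uv); return c+d*((z-c[2])/d[:,2])[:,None]
def proj(f,X):
    K=np.array([[f["fx"],0,f["cx"]],[0,f["fy"],f["cy"]],[0,0,1]])
    return cv2.projectPoints(np.array(X,float).reshape(-1,3),cv2.Rodrigues(np.array(f["R"],float))[0],np.array(f["t"],float),K,np.array(f["dist_coeffs"]))[0].reshape(-1,2)
def save(f,n): cv2.imwrite("pics/"+n,cv2.cvtColor(f["image"],cv2.COLOR_RGB2BGR))
E
python3 - <<'E'
from h import *
for n in("scene","top"):
    f=imaging.grab_frame(n); save(f,n+"0.png")
    for q in("tab","handle","recorder","dock","release"):
        for d in finder.trace(f,q)[:3]:
            m=d["pixels"]; c=np.argwhere(m).mean(0)[::-1] if m.any() else None
            print(n,q,round(d["p"],2),d["extent"],c)
s=telemetry.get_state();print(s["clock"],s["ee_pos"],s["tool_rot"],s["grip_width"])
E
```

```text
scene tab 0.88 [219.7, 283.6, 325.1, 361.5] [266.61728395 313.60768176]
scene tab 0.35 [242.4, 300.6, 315.2, 368.7] [279.72908623 333.75225225]
scene tab 0.25 [397.5, 255.5, 436.3, 289.8] [415.60507757 271.28208745]
scene handle 0.92 [154.8, 245.2, 222.7, 299.0] [186.71270507 271.69210225]
scene handle 0.82 [242.0, 301.4, 316.5, 365.9] [280.05195224 333.87157147]
scene handle 0.72 [267.0, 177.5, 320.8, 239.1] [294.18937876 209.41282565]
scene recorder 0.93 [152.6, 243.0, 221.5, 295.8] [186.63103842 271.5697984 ]
scene recorder 0.8 [243.7, 301.0, 321.3, 367.4] [279.50332594 333.901172  ]
scene recorder 0.8 [266.5, 179.9, 324.3, 233.7] [294.00531915 209.08351064]
scene dock 0.81 [215.3, 283.6, 342.7, 384.8] [271.66597796 334.18135904]
scene dock 0.16 [247.4, 236.2, 269.7, 256.3] [258.62534435 245.44352617]
scene release 0.74 [221.2, 285.7, 326.4, 363.1] [265.17815022 314.36747362]
top handle 0.87 [357.4, 298.3, 418.5, 348.3] [388.10718232 324.2878453 ]
top handle 0.77 [365.5, 192.4, 418.2, 240.8] [392.05433526 217.53641618]
top handle 0.68 [245.3, 277.5, 292.8, 335.8] [267.08219988 304.30514488]
top recorder 0.84 [360.8, 294.7, 421.3, 350.1] [388.26666667 324.29125683]
top recorder 0.68 [366.0, 192.4, 420.9, 242.8] [392.04679064 217.54889022]
top recorder 0.57 [245.6, 276.7, 286.8, 337.3] [267.07608069 305.34351585]
top dock 0.63 [336.5, 178.0, 434.7, 277.1] [383.12786041 233.14902746]
top release 0.83 [340.3, 200.6, 426.6, 264.7] [381.37257824 241.20268256]
0.6 [ 0.30259949 -0.60336271  0.24234249] [8.13883277e-06 9.73113689e-01 2.30325312e-01 5.39030766e-06] 0.08532056334982302
```

View pics/top0.png

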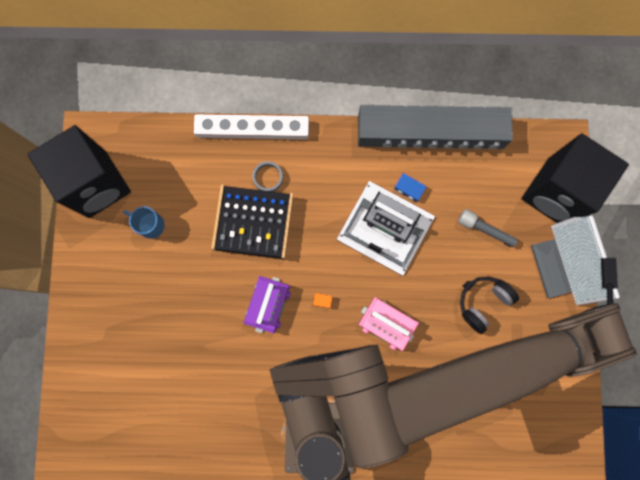

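View pics/scene0.png

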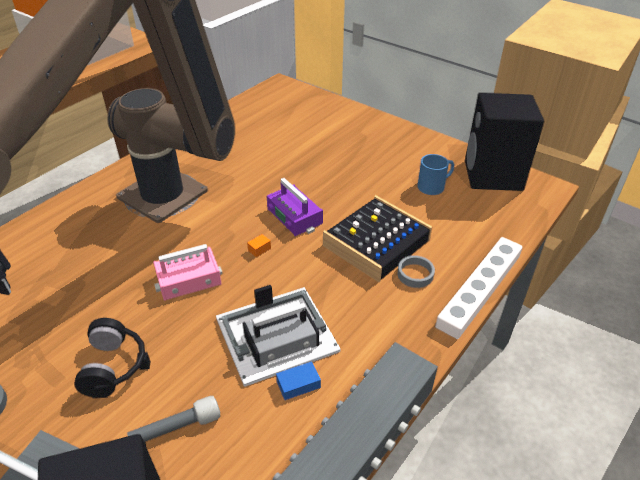

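The top view shows the grey recorder on its dock at about (387,228). The tab is at about (376,248), on the robot's side, and the blue box is behind. The pink (388,324) and purple (267,305) boxes are look-alikes. Next I'll fit the dock pose.

```bash
cat >> h.py <<'E'
def dockpts(q,P):
    P=np.array(P,float); c,s=np.cos(q[2]),np.sin(q[2])
    return np.c_[q[0]+c*P[:,0]-s*P[:,1], q[1]+s*P[:,0]+c*P[:,1], P[:,2]]
PLATE=[(x,y,z) for x in(-.13,.07) for y in(-.11,.11) for z in(0,.012)]
FEAT=[(-.105,-.02,.08),(-.105,.02,.08),(0,-.057,.108),(0,.057,.108)]
def overlay(f,q,n,crop,k=6,trav=0):
    l,t,r_,b=crop; im=cv2.cvtColor(f["image"],cv2.COLOR_RGB2BGR)[t:b,l:r_]
    im=cv2.resize(im,None,fx=k,fy=k,interpolation=cv2.INTER_CUBIC)
    for P,col in(([(-.13,-.11,.012),(-.13,.11,.012),(.07,.11,.012),(.07,-.11,.012)],(0,0,255)),([(-.105-trav,-.02,.08),(-.105-trav,.02,.08)],(0,255,0)),([(0,-.057,.108),(0,.057,.108)],(255,255,0))):
        u=((proj(f,dockpts(q,P))-[l,t]+.5)*k).astype(int); cv2.polylines(im,[u],True,col,1)
    cv2.imwrite("pics/"+n,im)
E
python3 - <<'E'
from h import *
from scipy.optimize import minimize
fs=[imaging.grab_frame(n) for n in("top","scene")]
M=[]
for f in fs:
    m=max((d for d in finder.trace(f,"dock")),key=lambda d:d["p"])["pixels"].astype(np.uint8)
    n,l,s,_=cv2.connectedComponentsWithStats(m); m=(l==1+s[1:,4].argmax()).astype(np.uint8)
    M.append(m)
def dist(m,f,q,P):
    h=np.zeros_like(m); cs=np.vstack(cv2.findContours(m,0,2)[0]); cv2.fillConvexPoly(h,cv2.convexHull(cs),1)
    g=np.zeros((480*4,640*4),np.uint8); u=cv2.convexHull(((proj(f,dockpts(q,P))+.5)*4).astype(np.float32))
    cv2.fillConvexPoly(g,u.astype(int),1); g=cv2.resize(g.astype(np.float32),(640,480),interpolation=cv2.INTER_AREA)
    return np.abs(g-h).sum()/h.sum()
F2=PLATE+[(-.105,-.02,.08),(-.105,.02,.08),(0,-.057,.108),(0,.057,.108)]
p0=at_z(fs[0],[(387,228)],.012)[0]; print(p0)
for name,cost in(("top",lambda q:dist(M[0],fs[0],q,PLATE)),("both",lambda q:dist(M[0],fs[0],q,PLATE)+dist(M[1],fs[1],q,F2))):
    best=min((minimize(cost,[p0[0]+.03*np.cos(a),p0[1]+.03*np.sin(a),a],method="Nelder-Mead",options=dict(initial_simplex=np.array([p0[0]+.03,p0[1],a])+np.array([[0,0,0],[.02,0,0],[0,.02,0],[0,0,.15]]),xatol=1e-4)) for a in(-.5,-.3)),key=lambda o:o.fun)
    q=best.x; print(name,q,np.degrees(q[2]),best.fun)
np.save("q.npy",q)
overlay(fs[0],q,"ov_top.png",(330,170,440,285),5); overlay(fs[1],q,"ov_sc.png",(205,275,350,390),5)
a=cv2.imread("pics/ov_top.png");b=cv2.imread("pics/ov_sc.png")
a=cv2.copyMakeBorder(a,0,max(0,b.shape[0]-a.shape[0]),0,0,0);c=np.hstack([a[:b.shape[0]],b]);cv2.imwrite("pics/ov.png",cv2.resize(c,(800,int(c.shape[0]*800/c.shape[1]))))
for v,z in(((-.105,0,.08),"tab"),((0,0,.101),"handle")): print(z,dockpts(q,[v]))
E
```

```text
[ 0.59846    -0.19132269  0.012     ]
top [ 0.62595835 -0.20225678 -0.48276921] -27.660638007738527 0.039125920332263545
both [ 0.62596853 -0.20135662 -0.49009736] -28.080510453385454 0.06086662344152702
tab [[ 0.5333284  -0.15193188  0.08      ]]
handle [[ 0.62596853 -0.20135662  0.101     ]]
```

View pics/ov.png

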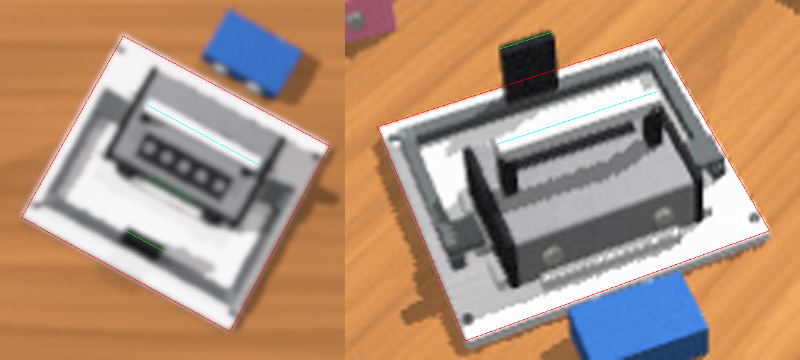

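The fitted outline matches the dock in both views: origin (0.626, -0.201), yaw -28°. Next I'll work out the move to above the tab.

```bash
cat >> h.py <<'E'
from scipy.spatial.transform import Rotation as Ro
def go(P,yaw=None,q=None):
    """shift in tool axes (mm) & yaw (deg) from the measured pose to dock-frame point P (TCP); tool y along dock x"""
    q=np.load("q.npy") if q is None else q
    s=telemetry.get_state(); w=s["tool_rot"]; R=Ro.from_quat([w[1],w[2],w[3],w[0]]).as_matrix()
    d=dockpts(q,[P])[0]-s["ee_pos"]; a=np.arctan2(R[1,1],R[0,1]); t=q[2] if yaw is None else yaw
    dy=-np.degrees((t-a+np.pi/2)%np.pi-np.pi/2)
    print("t",round(s["clock"],2),"tcp",np.round(s["ee_pos"],4),"shift",np.round(R.T@d*1000,1),"yaw",round(dy,2),"tilt",np.round(R[:2,2],4),"F",np.round(s["ft_force"],1),"w",round(s["grip_width"],4),"g",round(s["grasp_force"],1),"j",np.round(s["joint_pos"],2))
E
python3 -c "
from h import *
go((-.108,0,.16))"
```

```text
t 0.8 tcp [ 0.3026 -0.6034  0.2424] shift [ 406.9 -302.6   82.3] yaw -35.29 tilt [ 0.     -0.0001] F [-0.2  0.1  0.3] w 0.0854 g 0.0 j [-1.26  0.29  1.58  0.    1.28 -0.15]
```

```bash
python3 -m handwheel '[[0.2,[0.04,-0.03,0],-4],[0.4,[0.08,-0.06,0],-10],[0.5,[0.13,-0.096,0],-16],[0.5,[0.18,-0.134,0],-22],[0.5,[0.23,-0.172,0],-28]]'
python3 -c "
from h import *
go((-.108,0,.16))"
```

```text
clock: 1.42
ee_pos: [0.4315, -0.3453, 0.2426]
tool_rot: [0.0, 0.888, 0.46, 0.0]
ft_force: [0.1, 0.6, 0.0]
grip_width: 0.0427
grasp_force: 0.0
t 1.43 tcp [ 0.4315 -0.3453  0.2426] shift [216.3 -31.3  82.6] yaw -7.12 tilt [ 0.0007 -0.0005] F [0.1 0.6 0. ] w 0.0427 g 0.0 j [-0.86  0.02  1.88  0.    1.24 -0.24]
```

```bash
python3 -m handwheel '[[0.5,[0.055,-0.008,0.01],-2],[0.5,[0.11,-0.016,0.03],-4],[0.5,[0.165,-0.024,0.05],-6],[0.5,[0.205,-0.030,0.075],-7.1],[0.5,[0.2163,-0.0313,0.0825],-7.1]]'
python3 - <<'E'
from h import *
go((-.108,0,.058))
q=np.load("q.npy")
f=imaging.grab_frame("scene"); overlay(f,q,"s2.png",(200,230,350,350),5)
s=telemetry.get_state();print(s["ee_pos"])
E
```

```text
clock: 2.05
ee_pos: [0.5302, -0.1501, 0.1581]
tool_rot: [-0.001, 0.858, 0.514, -0.001]
ft_force: [-0.7, 0.3, -0.2]
grip_width: 0.0427
grasp_force: 0.0
t 2.05 tcp [ 0.5302 -0.1501  0.1581] shift [ -0.1   1.  100. ] yaw -0.01 tilt [-0.0028  0.0014] F [-0.7  0.3 -0.2] w 0.0427 g 0.0 j [-0.46  0.1   1.95  0.    1.09  0.03]
[ 0.53030877 -0.15021518  0.15788013]
```

View pics/s2.png

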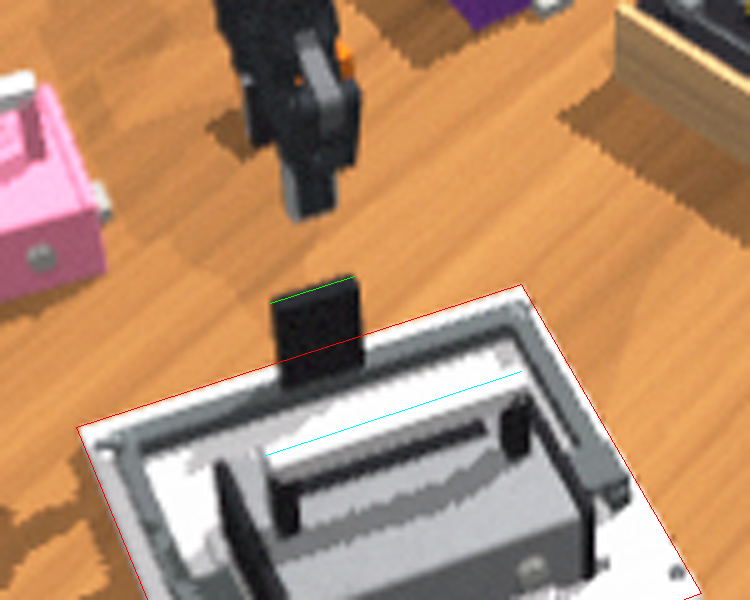

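The gripper is centred above the tab (tab top at about (315,290) in the crop), and the handle overlay lies along the bar. I'll descend and pinch.

```bash
python3 -m handwheel '[[0.5,[0,0.001,0.025],0],[0.5,[0,0.001,0.055],0],[0.5,[0,0.001,0.085],0],[0.5,[0,0.001,0.1],0],[0.5,[0,0.001,0.1],0]]' && python3 -m handwheel '[[0.8,[0,0,0],0],[1,[0,0,0],0],[1,[0,0,0],0],[1,[0,0,0],0],[1,[0,0,0],0]]'
python3 -c "
from h import *
go((-.108,0,.058))"
```

```text
clock: 2.72
ee_pos: [0.5309, -0.1537, 0.0594]
tool_rot: [-0.001, 0.859, 0.513, -0.0]
ft_force: [-0.3, -0.8, -0.1]
grip_width: 0.0428
grasp_force: 0.0
clock: 3.35
ee_pos: [0.5325, -0.1537, 0.0615]
tool_rot: [0.001, 0.858, 0.513, 0.001]
ft_force: [-0.1, -1.5, 5.1]
grip_width: 0.0091
grasp_force: 60.2
t 3.35 tcp [ 0.5325 -0.1537  0.0615] shift [ 2.  -3.2  3.5] yaw -0.15 tilt [ 0.0024 -0.0018] F [-0.1 -1.5  5.1] w 0.0091 g 60.2 j [-0.46  0.24  1.99 -0.    0.9   0.03]
```

```bash
python3 -m handwheel '[[1,[0,-0.006,0],0],[1,[0,-0.013,0],0],[1,[0,-0.02,0],0],[1,[0,-0.026,0],0],[1,[0,-0.030,0],0]]'
python3 -c "
from h import *
go((-.14,0,.058))"
python3 -m handwheel '[[1,[0,-0.002,0],0],[1,[0,-0.004,0],0],[1,[0,-0.006,0],0],[1,[0,-0.008,0],0],[1,[0,-0.008,0],0]]'
python3 -c "
from h import *
go((-.14,0,.058))"
```

```text
clock: 3.98
ee_pos: [0.5062, -0.1397, 0.0615]
tool_rot: [0.002, 0.858, 0.513, 0.001]
ft_force: [1.0, -2.8, 6.4]
grip_width: 0.0091
grasp_force: 60.3
t 3.98 tcp [ 0.5062 -0.1397  0.0615] shift [ 2.  -5.3  3.5] yaw -0.16 tilt [ 0.004  -0.0027] F [ 1.  -2.8  6.4] w 0.0091 g 60.3 j [-0.46  0.19  2.06 -0.    0.89  0.03]
clock: 4.6
ee_pos: [0.5023, -0.1377, 0.0616]
tool_rot: [0.006, 0.858, 0.513, 0.004]
ft_force: [13.3, -8.5, -3.7]
grip_width: 0.0089
grasp_force: 59.1
t 4.6 tcp [ 0.5023 -0.1377  0.0616] shift [ 2.  -1.   3.6] yaw -0.2 tilt [ 0.0131 -0.0068] F [13.3 -8.5 -3.7] w 0.0089 g 59.1 j [-0.46  0.17  2.08 -0.    0.87  0.03]
```

```bash
python3 -m handwheel '[[1,[0,-0.001,0],0],[1,[0,-0.002,0],0],[1,[0,-0.003,0],0],[1,[0,-0.003,0],0],[1,[0,-0.003,0],0]]'
python3 -c "
from h import *
go((-.14,0,.058))"
```

```text
clock: 5.22
ee_pos: [0.5023, -0.1376, 0.0616]
tool_rot: [0.01, 0.859, 0.513, 0.006]
ft_force: [23.5, -11.1, -12.8]
grip_width: 0.0086
grasp_force: 60.8
t 5.22 tcp [ 0.5023 -0.1376  0.0616] shift [ 2.  -1.   3.6] yaw -0.24 tilt [ 0.0206 -0.0101] F [ 23.5 -11.1 -12.8] w 0.0086 g 60.8 j [-0.46  0.17  2.09  0.    0.87  0.03]
```

The slide is against its stop: the force rose to 26 N with no further motion. I'll relieve the pull, open and rise.

```bash
python3 -m handwheel '[[1,[0,0.003,0],0],[1,[0,0.0055,0],0],[0.5,[0,0.0055,0],0],[0.5,[0,0.0055,0],0],[0.5,[0,0.0055,0],0]]' && python3 -m handwheel '[[0.5,[0,0,-0.02],0],[0.5,[0,0,-0.05],0],[0.5,[0,0,-0.08],0],[0.5,[0,0,-0.11],0],[0.5,[0,0,-0.11],0]]'
python3 - <<'E'
from h import *
go((0,0,.17))
q=np.load("q.npy")
f=imaging.grab_frame("scene"); overlay(f,q,"s3.png",(200,250,350,370),5,.035)
E
```

```text
clock: 5.85
ee_pos: [0.499, -0.1355, 0.0589]
tool_rot: [-0.001, 0.858, 0.513, -0.001]
ft_force: [-0.3, -0.1, 0.2]
grip_width: 0.0429
grasp_force: 0.0
clock: 6.48
ee_pos: [0.5014, -0.1367, 0.1723]
tool_rot: [0.002, 0.858, 0.513, 0.001]
ft_force: [-0.7, 0.5, -0.0]
grip_width: 0.043
grasp_force: 0.0
t 6.47 tcp [ 0.5014 -0.1367  0.1723] shift [  2.  140.3   3. ] yaw -0.19 tilt [ 0.0047 -0.0022] F [-0.7  0.5 -0. ] w 0.043 g 0.0 j [-0.46  0.01  2.02  0.    1.11  0.03]
```

View pics/s3.png

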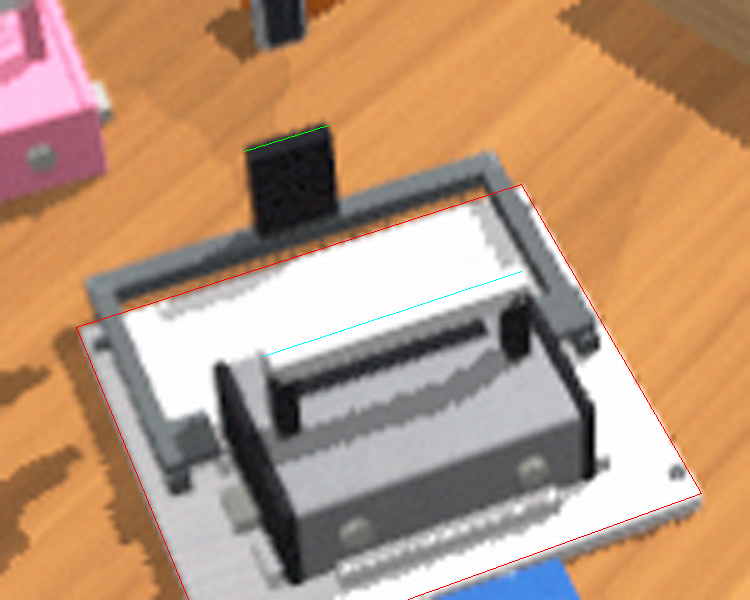

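The slide is fully out, with the tab on the 35 mm overlay line, and the recorder's ears are free. Now the handle.

```bash
python3 -m handwheel '[[0.5,[0.001,0.03,0],0],[0.5,[0.002,0.07,0],0],[0.5,[0.002,0.11,0],0],[0.5,[0.002,0.142,0],0],[0.5,[0.002,0.142,0],0]]'
python3 - <<'E'
from h import *
go((0.002,0,.093))
q=np.load("q.npy")
f=imaging.grab_frame("scene"); overlay(f,q,"s4.png",(200,250,350,370),5,.035)
f=imaging.grab_frame("top")
for d in finder.trace(f,"handle")[:3]:
    print(d["p"],d["extent"])
E
```

```text
clock: 7.15
ee_pos: [0.6262, -0.2021, 0.1668]
tool_rot: [-0.002, 0.859, 0.513, -0.001]
ft_force: [-0.3, 0.1, -0.1]
grip_width: 0.0428
grasp_force: 0.0
t 7.15 tcp [ 0.6262 -0.2021  0.1668] shift [ 0.6  1.8 73.8] yaw -0.22 tilt [-0.0034  0.0017] F [-0.3  0.1 -0.1] w 0.0428 g 0.0 j [-0.47  0.32  1.68  0.    1.15  0.03]
0.87 [371.6, 307.2, 417.0, 350.0]
0.73 [363.7, 191.7, 381.0, 226.6]
0.56 [245.7, 278.0, 292.9, 335.6]
```

View pics/s4.png

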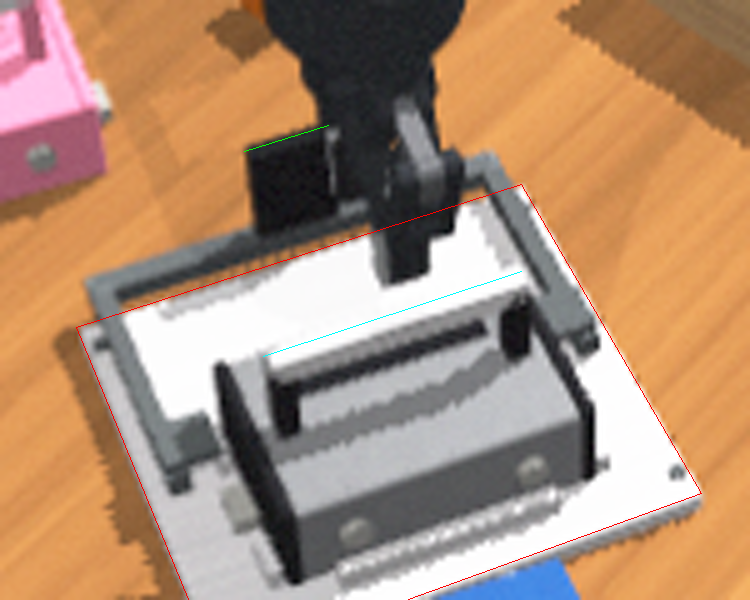

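The gripper is over the middle of the handle and the jaws straddle the bar, so I'll descend and grip.

```bash
python3 -m handwheel '[[0.5,[0,0.001,0.02],0],[0.5,[0,0.001,0.04],0],[0.5,[0,0.001,0.06],0],[0.5,[0,0.001,0.072],0],[0.5,[0,0.001,0.072],0]]' && python3 -m handwheel '[[0.7,[0,0,0],0],[0.8,[0,0,0],0],[0.9,[0,0,0],0],[1,[0,0,0],0],[1,[0,0,0],0]]'
python3 -c "
from h import *
go((0.002,0,.093))"
```

```text
clock: 7.92
ee_pos: [0.6261, -0.2017, 0.0959]
tool_rot: [-0.001, 0.858, 0.513, -0.001]
ft_force: [-0.4, -0.3, -0.1]
grip_width: 0.0424
grasp_force: 0.0
clock: 8.55
ee_pos: [0.627, -0.2021, 0.0987]
tool_rot: [-0.0, 0.858, 0.513, -0.0]
ft_force: [-4.1, 1.3, 6.1]
grip_width: 0.0106
grasp_force: 61.3
t 8.55 tcp [ 0.627  -0.2021  0.0987] shift [0.2 0.7 5.7] yaw -0.18 tilt [-0.0002  0.0001] F [-4.1  1.3  6.1] w 0.0106 g 61.3 j [-0.47  0.4   1.72 -0.    1.03  0.03]
```

The bar is gripped at 61 N. I'll lift slowly.

```bash
python3 -m handwheel '[[1,[0,0,-0.003],0],[1,[0,0,-0.008],0],[1,[0,0,-0.014],0],[1,[0,0,-0.021],0],[1,[0,0,-0.028],0]]'
python3 -c "
from h import *
go((0.002,0,.2367))"
```

```text
clock: 9.18
ee_pos: [0.627, -0.2022, 0.1262]
tool_rot: [0.0, 0.858, 0.513, 0.0]
ft_force: [-0.1, 0.0, -8.1]
grip_width: 0.0106
grasp_force: 59.5
t 9.18 tcp [ 0.627  -0.2022  0.1262] shift [   0.2    0.7 -110.5] yaw -0.19 tilt [ 0.0001 -0.    ] F [-0.1  0.  -8.1] w 0.0106 g 59.5 j [-0.47  0.36  1.7   0.    1.08  0.03]
```

```bash
python3 -m handwheel '[[1,[0,0,-0.009],0],[1,[0,0,-0.02],0],[1,[0,0,-0.032],0],[1,[0,0,-0.044],0],[1,[0,0,-0.056],0]]' && python3 -m handwheel '[[1,[0,0,-0.012],0],[1,[0,0,-0.024],0],[1,[0,0,-0.036],0],[1,[0,0,-0.046],0],[1,[0,0,-0.052],0]]' && python3 -m handwheel '[[1,[0,0,-0.002],0],[1,[0,0,-0.002],0],[1,[0,0,-0.002],0],[1,[0,0,-0.002],0],[1,[0,0,-0.002],0]]'
python3 - <<'E'
from h import *
go((0.002,0,.2367))
q=np.load("q.npy")
f=imaging.grab_frame("scene"); overlay(f,q,"s5.png",(200,200,350,380),4,.035)
print(np.round(telemetry.get_state()["joint_velocities"],4),telemetry.get_state()["wrist_torque"])
E
```

```text
clock: 9.8
ee_pos: [0.6271, -0.2022, 0.1829]
tool_rot: [0.0, 0.858, 0.513, 0.0]
ft_force: [-0.5, -0.9, -9.0]
grip_width: 0.0109
grasp_force: 59.6
clock: 10.42
ee_pos: [0.6272, -0.2023, 0.2348]
tool_rot: [0.0, 0.858, 0.513, 0.0]
ft_force: [-0.9, 0.4, -7.9]
grip_width: 0.0107
grasp_force: 59.6
clock: 11.05
ee_pos: [0.6269, -0.2022, 0.2356]
tool_rot: [-0.0, 0.858, 0.513, -0.0]
ft_force: [-0.6, -0.6, -7.5]
grip_width: 0.0105
grasp_force: 59.6
t 11.05 tcp [ 0.6269 -0.2022  0.2356] shift [ 0.3  0.8 -1.1] yaw -0.19 tilt [-0.0004  0.0002] F [-0.6 -0.6 -7.5] w 0.0105 g 59.6 j [-0.47  0.26  1.63  0.    1.26  0.03]
[ 0.0001  0.0003 -0.0025 -0.0015  0.0003 -0.0012] [0.03881178 0.04023352 0.01732107]
```

View pics/s5.png

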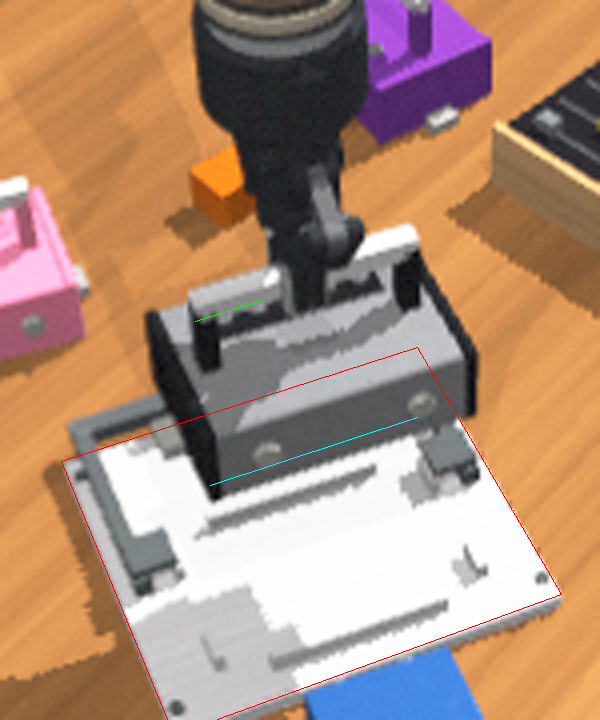

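The recorder hangs level over the dock, with its underside about 149 mm above the bench. The slide is still out and nothing else has moved.

```bash
python3 -c "
from rig import r
print(r.hand_in())"
```

```text
the job is handed in; nothing more can be done
None
```

I pulled the release tab out to its stop and left it there, then lifted the recorder about 149 mm above the bench, held level and still over the dock, and handed the job in at about 11 s; no verdict came back.

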